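Clamp the round sharpening stone evenly in its bed

ROBOT

A 6-joint arm with a two-finger parallel gripper is mounted at the origin on a cart in front of the work surface, level with it; the furniture and walls round the work are solid. World frame = base frame: x ahead of the robot, y to its left, z up, the work surface at z = 0. Lengths are in mm, angles in degrees, forces in N, time in s.
With the tool pointing down it reaches from about 350 to 850 mm from the base axis. Payload 8.1 kg.
Tool frame: the origin (TCP) lies on the centre line of the jaws, within the pads' length; the fingertips stand 19 mm ahead of it and the grasp point (between the pads) is the TCP; z points along the fingers, y is the direction in which the jaws open and shut (so a half turn about z gives the same grasp; the last joint's range is limited). The gripper opens to 85 mm and grips with 20 to 120 N. Pads are 22 mm wide; open, the fingers measure 114 mm over their backs; the gripper's body (76 mm by 85 mm) begins 54 mm behind the grasp point. The pads swing forward as they close: fully open they stand 13 mm farther back than shut.
Start: joints at [-4.893, 7.471, 85.268, -0, 87.261, -4.893], TCP at [600.005, 0.022, 250.292] pointing down, gripper open.
Joint ranges: [-169.43, 169.43], [-51.17, 129.36], [1.28, 143.12], [-76.62, 256.62], [0, 156.53], [-152.29, 152.29]. Speed limits (degrees/s): [136.94, 136.94, 159.86, 180, 180, 180].

INTERFACE

Orientations are given as [roll, pitch, yaw] about the fixed x, y, z axes, in that order (R = Rz(yaw) Ry(pitch) Rx(roll)).
In Python, from bench import r, viewer gives the robot as it stands.
- The arm moves only by the tool carry_out, never from a script. Its argument "commands" is a list that holds one entry, the list of rows, each a list of 7 numbers: the finger opening in mm, from 0 to 85.4, then the shift along the tool's x, y, z in mm, then the turn, a rotation vector about the tool's x, y, z in degrees. A call has 1 to 5 rows; each row is the pose to reach, as a shift and turn from the pose commanded when the call began, along the tool's axes at that moment; what a row does not reach only later rows make up. A row lasts 1/8 s, in which the tool goes at most 62.5 mm and 10.7 degrees, less where a joint would pass 70% of its speed; a pose out of reach is approached as far as the arm can. A call with a gripper value outside its range is refused whole. The fingers move at their own pace and stop on an object; "grip_force" is the grip in N (left out, the last holds). Time passes only in rows, so rows that repeat a pose let the fingers close. It gives the time, the measured TCP pose, the force and the opening at its end, in the units of the state.
- r.sense(): the state, without advancing time (a new reading comes with each control period).
- viewer.snapshot(name): name is "scene" or "side" or "wrist"; returns the picture (384x512x3 uint8, red, green, blue); there is no depth.
- viewer.calibration(name): a dict with "camera_matrix" (3x3 intrinsics, pixels), "rvec" (rotation vector, rad) and "tvec" (3), from world to camera coordinates, as OpenCV has them. Camera axes: x right, y down, z forward; pixel columns grow to the right and rows downward; lengths in mm; the calibration is good to about 2 mm. A picture is of the moment at which its call begins: read the wrist's pose just before it. calibration takes no time and is no camera call; for the wrist camera it gives the pose at the moment of the call.
- r.hand_in(): hands the job in, once; it reports no verdict.
The state is a dict: "time": time; "joint_pos": joint angles; "qd": joint speeds; "joint_efforts": joint torques, N m; "tool_pos": TCP position; "tcp_rot": TCP orientation; "ft_force": force on the tool from outside, world axes, zero at the start; "wrist_torque": the same for the moment, N m; "finger_gap": finger opening in mm.
Only numpy, scipy, OpenCV 4.12 (cv2) and the standard library are available. Lean on these libraries where they do the work, as an engineer would, in place of code of your own. Each camera call takes 0.05 s, during which the arm holds its last target. There are 200 camera calls.

TASK

The round sharpening stone lies loose in its bed and has to be clamped evenly for use. Starting with the cranked clamp screw next to the drain spout on its clockwise side and going on clockwise round the rim (seen from above), turn each of the three screws clockwise until you feel it just bite on the stone, then give it one quarter turn more, and finish each screw before going on to the next. Take care: half a turn past the bite would crack the stone. Leave the tools lying around the bed where they are.

Things in the scene. Friction and masses are not known exactly. Their poses are not given: they have to be found in the camera images.
- stone_bed: Grey cast bed bolted to the bench: a dish 223 mm across, 45 mm high, with three clamp brackets evenly round its rim and one small open drain spout (22 mm wide, 27 mm long). Origin: centre of the underside, on the bench. Its -x axis points to the spout; seen from above, the clamps follow clockwise from the spout at +120, 0 and -120 degrees from its +x axis. It does not move.
- round_stone: The round sharpening stone, 168 mm across, about 22 mm thick, 1.1 kg, lying in the dish on three pads under the clamp noses. Origin: centre of its underside, 38 mm above the bench. Its top was dressed by hand and runs out of parallel by some 3 mm in an unknown direction, so each clamp bites at a different turn of its screw.
- clamp_1: The first to tighten: the one on the clockwise side of the spout. A fixed C bracket reaches over the stone's edge (top 105 mm above the bench) and carries an upright screw with a crank; turning it clockwise (from above) feeds a stiffly sprung nose down onto the stone. Origin: on the screw's axis at bench height, 70 mm from the bed's centre; x points away from that centre. Its pose does not show where the nose bites.
- clamp_2: The second: clockwise on from clamp_1, opposite the spout. A fixed C bracket reaches over the stone's edge (top 105 mm above the bench) and carries an upright screw with a crank; turning it clockwise (from above) feeds a stiffly sprung nose down onto the stone. Origin: on the screw's axis at bench height, 70 mm from the bed's centre; x points away from that centre. Its pose does not show where the nose bites.
- clamp_3: The last: clockwise on from clamp_2, on the other side of the spout. A fixed C bracket reaches over the stone's edge (top 105 mm above the bench) and carries an upright screw with a crank; turning it clockwise (from above) feeds a stiffly sprung nose down onto the stone. Origin: on the screw's axis at bench height, 70 mm from the bed's centre; x points away from that centre. Its pose does not show where the nose bites.
- knob_1 (a point): Middle of the crank grip of clamp_1: upright, round, freely revolving, 14 mm thick, 34 mm high, centre 142 mm above the bench, 22 mm over the crank bar. It circles 50 mm from the screw's axis without rising; x points out along the bar. Loose, it takes about 1 N at the grip; 5 to 105 degrees from the start the nose touches, some 25 degrees on the push passes 3.5 N (the bite), and near 8 N a quarter turn later. It stays where it is left.
- knob_2 (a point): Middle of the crank grip of clamp_2: upright, round, freely revolving, 14 mm thick, 34 mm high, centre 142 mm above the bench, 22 mm over the crank bar. It circles 50 mm from the screw's axis without rising; x points out along the bar. It feels like knob_1 but bites at its own angle.
- knob_3 (a point): Middle of the crank grip of clamp_3: upright, round, freely revolving, 14 mm thick, 34 mm high, centre 142 mm above the bench, 22 mm over the crank bar. It circles 50 mm from the screw's axis without rising; x points out along the bar. It feels like knob_1 but bites at its own angle.
- caliper: Bystander, loose: vernier caliper lying flat, 224 x 73 x 12 mm. Origin: centre of its underside.
- screwdriver: Bystander, loose: screwdriver lying flat, 180 mm long, 24 mm thick. Origin: centre of its underside.
- awl: Bystander, loose: scratch awl with a wooden handle, lying, 150 mm long, 28 mm thick. Origin: centre of its underside.
- marker: Bystander, loose: felt marker, lying, 124 mm long, 14 mm thick. Origin: centre of its underside.
- ferrule_a: Bystander, loose: handle ferrule, a plain ring standing on end, 23 mm wide, 22 mm high. Origin: centre of its underside.
- ferrule_b: Bystander, loose: second ferrule, the same size. Origin: centre of its underside.
- loupe: Bystander, loose: eye loupe standing on the bench, 37 mm wide, 22 mm high. Origin: centre of its underside.
- handle_b: Bystander, loose: octagonal wooden handle blank, lying, 118 x 23 x 19 mm. Origin: centre of its underside.

How it is judged (in metres and radians):
On the way, in this order (a step that is already met when the one before it is completed fails the run):
1. the first clamp grips the stone as after a quarter turn past the bite (61 to 85 N) (contact force between clamp_1 and round_stone between 61 and 85 N), for 0.2 s.
2. the second clamp grips the stone as after a quarter turn past the bite (61 to 85 N), the earlier ones still gripping so (all of step 1 and contact force between clamp_2 and round_stone between 61 and 85 N), for 0.2 s.
3. the third clamp grips the stone as after a quarter turn past the bite (61 to 85 N), the earlier ones still gripping so (all of step 2 and contact force between clamp_3 and round_stone between 61 and 85 N), for 0.2 s.
At the end, for the whole second after the job is handed in: Each of the three clamps presses on the stone with 61 to 85 N (about 75 N is a quarter turn past the bite; the limits are about 30 degrees of screw turn short of and past it), and the stone lies still within 4 mm of where it lay (all of step 3 and distance of round_stone from where it was at the start of the episode below 0.004 m and linear speed of round_stone below 0.01 m/s); the robot touches nothing.
It fails at once if clamp 1 is overtightened: it presses on the stone with more than 108 N (about half a turn past the bite) (contact force between clamp_1 and round_stone above 108 N).
It fails at once if clamp 2 is overtightened: it presses on the stone with more than 108 N (about half a turn past the bite) (contact force between clamp_2 and round_stone above 108 N).
It fails at once if clamp 3 is overtightened: it presses on the stone with more than 108 N (about half a turn past the bite) (contact force between clamp_3 and round_stone above 108 N).
It fails at once if a bystander is pushed more than 30 mm from where it lay (distance of any of caliper, screwdriver, awl, marker, ferrule_a, ferrule_b, loupe, handle_b from where it was at the start of the episode above 0.03 m).
It also fails if it takes over 72 s, if anything falls off the work surface, if the arm or the gripper's body presses on something with over 40 N, if the wrist force passes 120 N, or if a joint passes its speed limit or range.

## Working session

There is one attempt and no reset: what is moved stays moved. The work goes in short steps, Python scripts to look and compute and a tool call to move; the robot and the scene stay as the last step left them, time stands still between calls to the robot, and variables do not carry over. Pictures are saved under pics/ and viewed, about 8 in all and at most 12, crops included, and the job is handed in when it is done.

Besides the shell and the picture viewer there is one more tool, called as name(argument=value, ...), one argument or row to a line, values as JSON. carry_out: Moves the arm, as the interface text tells. Its arguments: {"type":"object","properties":{"commands":{"type":"array","items":{"type":"array","items":{"type":"array","items":{"type":"number"}}}},"grip_force":{"type":"number"}},"required":["commands"]}

```bash
mkdir -p pics; ls
python3 - <<'E'
from bench import r, viewer
import cv2
for n in ("scene","side"):
    im=viewer.snapshot(n); cv2.imwrite(f"pics/{n}.png",im[:,:,::-1])
    c=viewer.calibration(n); print(n,c)
a=cv2.imread("pics/scene.png")
print(r.sense())
E
```

```text
pics
scene {'camera_matrix': array([[474.02253007,   0.        , 258.31252967],
       [  0.        , 474.02253007, 198.7849873 ],
       [  0.        ,   0.        ,   1.        ]]), 'rvec': array([ 2.23425595, -0.71176748,  0.27941079]), 'tvec': array([-465.10031909,  330.40781353, 1044.61068015])}
side {'camera_matrix': array([[357.40380044,   0.        , 252.59795883],
       [  0.        , 357.40380044, 187.30654237],
       [  0.        ,   0.        ,   1.        ]]), 'rvec': array([ 2.07772156, -0.53142182,  0.32910514]), 'tvec': array([-501.75457056,  253.59335437,  753.50390743])}
{'time': 0.1, 'joint_pos': array([-4.89431603e+00,  7.50990231e+00,  8.53256135e+01, -4.45508951e-04,
        8.72607779e+01, -4.89265411e+00]), 'qd': array([-0.00372286, -0.08620935, -0.19316528,  0.04961963,  0.01037075,
       -0.0366611 ]), 'joint_efforts': array([ 1.52257860e-03, -5.70947063e+01, -5.01941299e+01, -1.80579236e-04,
        8.16394575e-03,  5.26326357e-05]), 'tool_pos': array([5.99524500e+02, 4.72062914e-02, 2.49333791e+02]), 'tcp_rot': array([-1.79904019e+02, -7.76946499e-03,  8.99983532e+01]), 'ft_force': array([-0.27349445, -1.06831622,  0.19979351]), 'wrist_torque': array([ 0.00700414, -0.02109886,  0.02151192]), 'finger_gap': 85.30078608535347}
```

View pics/scene.png

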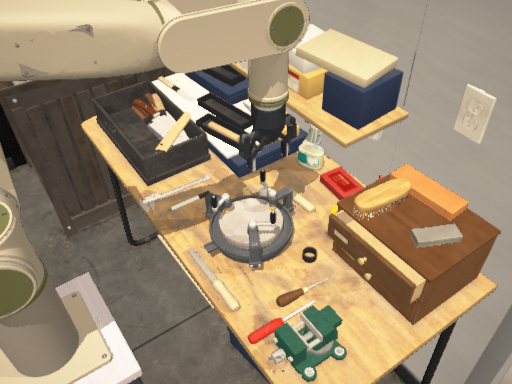

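View pics/side.png

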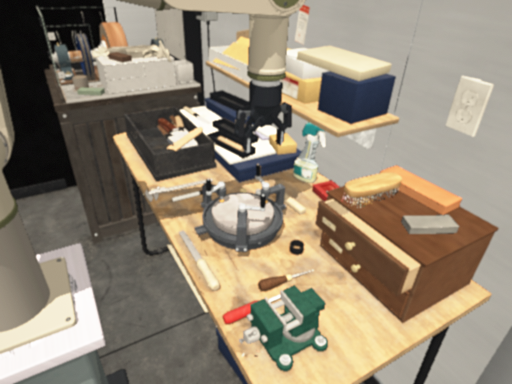

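```bash
cat > h.py <<'E'
from bench import r, viewer
import cv2, numpy as np
def ray(n,u,v,c=None):
    c=c or viewer.calibration(n); R=cv2.Rodrigues(c['rvec'])[0]; o=-R.T@c['tvec']
    d=R.T@np.linalg.solve(c['camera_matrix'],[u,v,1]); return o,d/np.linalg.norm(d)
def onz(n,u,v,z,c=None):
    o,d=ray(n,u,v,c); return o+d*(z-o[2])/d[2]
def two(a,b):
    A=[];y=[]
    for o,d in (a,b):
        P=np.eye(3)-np.outer(d,d); A.append(P); y.append(P@o)
    x=np.linalg.lstsq(np.vstack(A),np.hstack(y),rcond=None)[0]
    return x
E
python3 - <<'E'
from h import *
print(onz("scene",250,227,45),onz("side",242,220,45))
a=cv2.imread("pics/scene.png")[160:280,190:310]; b=cv2.imread("pics/side.png")[150:270,185:305]
a=cv2.resize(a,None,fx=3.3,fy=3.3,interpolation=cv2.INTER_CUBIC);b=cv2.resize(b,None,fx=3.3,fy=3.3,interpolation=cv2.INTER_CUBIC)
w=viewer.snapshot("wrist"); cv2.imwrite("pics/w0.png",w[:,:,::-1])
cv2.imwrite("pics/c0.png",np.hstack([a,b]))
E
```

```text
[545.56954281   5.92956495  45.        ] [539.64091049  -5.36428979  45.        ]
```

View pics/c0.png

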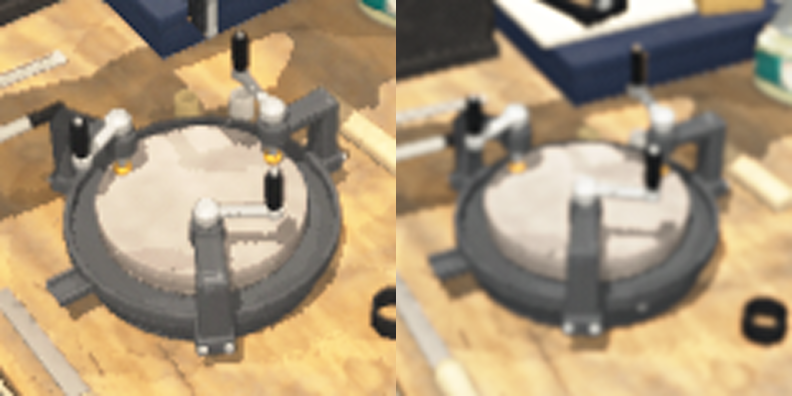

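View pics/w0.png

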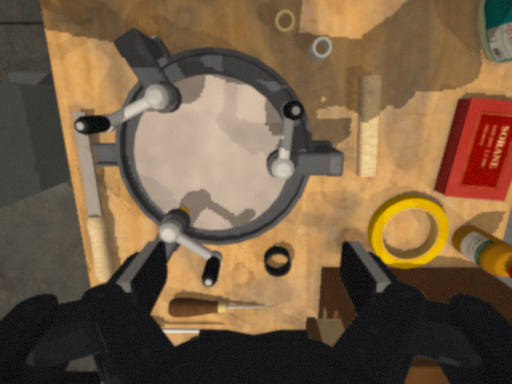

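Run:
```python
from h import *
c=viewer.calibration("wrist")
R=cv2.Rodrigues(c['rvec'])[0]; print("cam",-R.T@c['tvec']); 
im=cv2.imread("pics/w0.png"); m=(im.max(2)<45).astype(np.uint8)
n,l,s,cen=cv2.connectedComponentsWithStats(m)
pr=lambda p:cv2.projectPoints(np.array([p],float),c['rvec'],c['tvec'],c['camera_matrix'],None)[0].ravel()
for i in range(1,n):
    if 60<s[i][4]<900: print(s[i],cen[i].round(1), onz("wrist",*cen[i],142).round(1))
# bed centre from stone disc (bright pinkish)
for nm,u,v in (("hub1",158,97),("hub2",284,164),("hub3",172,230)): print(nm,onz("wrist",u,v,125).round(1))
sp=onz("wrist",98,153,40); print("spout",sp.round(1))
# outer rim points by eye
P=[onz("wrist",u,v,45)[:2] for u,v in ((117,160),(215,48),(150,218),(235,243),(309,135),(290,205),(125,110))]
P=np.array(P); A=np.c_[2*P,np.ones(len(P))]; x=np.linalg.lstsq(A,(P**2).sum(1),rcond=None)[0]
print("bed",x[:2],(x[2]+x[:2]@x[:2])**.5)
```

```text
cam [599.53963836  70.05322909 372.34713862]
[ 1 22 41  3 73] [21.3 22.6] [437.3 126.  142. ]
[139  33  24  27 181] [152.4  46.8] [527.4 110.6 142. ]
[283 100  21  20 222] [292.5 109.8] [629.1  67.4 142. ]
[ 78 116  32  18 396] [ 94.8 123.7] [478.2  57.1 142. ]
[315 145  20   7  87] [322.4 148.4] [653.6  38.2 142. ]
[122 155  31  59 186] [132.3 182. ] [501.6  11.  142. ]
[265 247  24  13 132] [275.6 251.3] [618.9 -51.  142. ]
[203 257  16  26 266] [211.3 268.8] [562.4 -68.2 142. ]
[266 262  24  13 155] [278.2 269.3] [621.6 -68.6 142. ]
hub1 [523.1  77.  125. ]
hub2 [625.7  22.6 125. ]
hub3 [525.4 -38.5 125. ]
spout [423.2  18.8  40. ]
bed [554.77695198  16.78009988] 108.02993975900995
```

carry_out(
  commands=[
    [[45,0,-44,0,0,0,0],[45,0,-44,0,0,0,0],[45,0,-44,0,0,0,0]],
  ],
  grip_force=35,
)

```text
time: 0.52
tool_pos: [556.3, -0.0, 250.6]
tcp_rot: [180.0, 0.0, 90.0]
ft_force: [0.2, -0.6, -0.1]
finger_gap: 44.9
```

Run:
```python
from h import *
print(r.sense()['tool_pos'], r.sense()['ft_force'])
import pickle
c=viewer.calibration("wrist"); pickle.dump(c,open("c1.pkl","wb"))
w=viewer.snapshot("wrist")[:,:,::-1]; cv2.imwrite("pics/w1.png",w)
cv2.imwrite("pics/w1z.png",cv2.resize(w[20:310,120:440],(800,725),interpolation=cv2.INTER_CUBIC)[:600])
cv2.imwrite("pics/w1z.png",cv2.resize(w[20:310,130:430],(620,600),interpolation=cv2.INTER_CUBIC))
```

```text
[ 5.56281256e+02 -5.18999854e-03  2.50560285e+02] [ 0.23663164 -0.61689292 -0.06471507]
```

View pics/w1z.png

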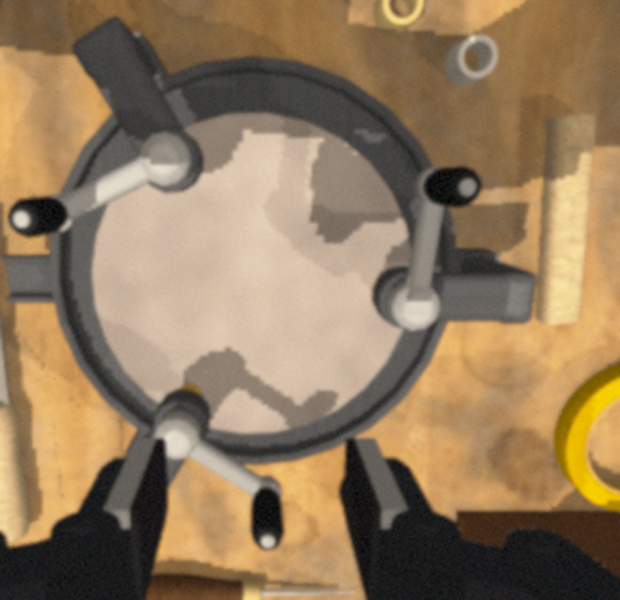

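Run:
```python
from h import *
import pickle; c=pickle.load(open("c1.pkl","rb"))
f=lambda p,z: onz("wrist",130+p[0]/2.0667,20+p[1]/2.0667,z,c)[:2]
K=np.array([f(p,159) for p in((22,217),(464,187),(267,541))])
for hz in (118,124,130):
    H=np.array([f(p,hz) for p in((168,160),(415,307),(177,434))]); m=H.mean(0)
    print(hz,H.round(1).tolist(),m.round(1),np.linalg.norm(H-m,axis=1).round(1),np.degrees(np.arctan2(*(H-m).T[::-1])).round(1),np.linalg.norm(K-H,axis=1).round(1),np.degrees(np.arctan2(*(K-H).T[::-1])).round(1))
print(K.round(1))
# separate 2-view check of knob grip centroid
im=cv2.imread("pics/w1.png"); R=cv2.Rodrigues(c['rvec'])[0]; print(-R.T@c['tvec'])
```

```text
118 [[521.7, 76.8], [625.1, 16.9], [521.1, -42.0]] [556.   17.2] [68.7 69.2 68.8] [ 119.9   -0.3 -120.5] [49.7 50.2 49.6] [-156.5   87.2  -35.6]
124 [[522.5, 76.6], [623.5, 18.1], [521.9, -39.4]] [556.   18.5] [67.1 67.5 67.2] [ 119.9   -0.3 -120.5] [50.4 49.1 50.5] [-157.    85.2  -38.6]
130 [[523.3, 76.5], [621.9, 19.4], [522.7, -36.8]] [556.   19.7] [65.5 65.9 65.5] [ 119.9   -0.3 -120.5] [51.  48.  51.6] [-157.5   83.2  -41.4]
[[476.1  57. ]
 [627.6  67. ]
 [561.4 -70.9]]
[555.93490415  70.01693465 373.42851674]
```

carry_out(
  commands=[
    [[45,57,-81,0,0,0,0],[45,57,-81,0,0,0,0],[45,57,-81,50,0,0,0],[45,57,-81,100,0,0,0],[45,57,-81,100,0,0,0]],
  ],
)

```text
time: 1.2
tool_pos: [472.5, 57.1, 146.8]
tcp_rot: [-179.6, 0.0, 90.0]
ft_force: [0.1, -0.1, 0.5]
finger_gap: 44.8
```

carry_out(
  commands=[
    [[10,0,0,0,0,0,0],[10,0,0,0,0,0,0],[10,0,0,0,0,0,0],[10,0,0,0,0,0,0]],
  ],
)

```text
time: 1.7
tool_pos: [476.3, 56.7, 153.1]
tcp_rot: [179.8, 0.0, 90.0]
ft_force: [-4.3, -2.4, 6.4]
finger_gap: 12.4
```

Run:
```python
from h import *
w=viewer.snapshot("wrist")[:,:,::-1]; s=viewer.snapshot("scene")[100:260,150:310,::-1]
cv2.imwrite("pics/g1.png",np.hstack([w[:,100:],cv2.resize(s,(384,384))]))
print(r.sense())
```

```text
{'time': 1.8, 'joint_pos': array([ 6.79279269e-01, -7.67624361e+00,  1.10721846e+02, -3.76736084e-02,
        7.67763558e+01,  7.02081281e-01]), 'qd': array([-0.00636181, -0.05961139,  0.04544099, -0.06359253,  0.05741285,
       -0.1040406 ]), 'joint_efforts': array([ 7.63649773e-01, -3.84877002e+01, -4.69701576e+01,  7.28386603e-01,
       -1.84661675e+00, -8.48087948e-03]), 'tool_pos': array([476.34641652,  56.62990413, 153.16692063]), 'tcp_rot': array([1.79821525e+02, 3.45169591e-02, 8.99857052e+01]), 'ft_force': array([-5.63737981, -1.7465394 ,  7.35152506]), 'wrist_torque': array([-0.40465528,  0.89581242, -0.01120417]), 'finger_gap': 12.416074699186519}
```

View pics/g1.png

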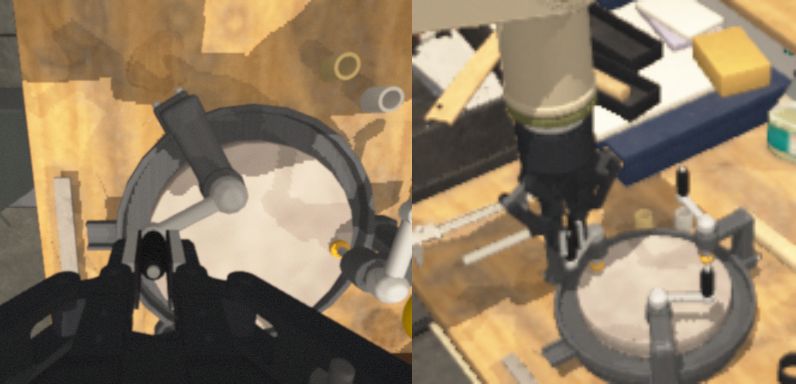

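carry_out(
  commands=[
    [[24,0,0,-3,0,0,0],[24,0,0,-4,0,0,0],[24,0,0,-4,0,0,0]],
  ],
)

```text
time: 2.17
tool_pos: [475.5, 57.1, 154.9]
tcp_rot: [179.9, -0.0, 90.0]
ft_force: [0.2, -0.3, 0.0]
finger_gap: 24.1
```

carry_out(
  commands=[
    [[10,0,0,0,0,0,0],[10,0,0,0,0,0,0],[10,0,0,0,0,0,0]],
  ],
)

```text
time: 2.55
tool_pos: [475.6, 57.2, 154.7]
tcp_rot: [179.9, -0.0, 90.0]
ft_force: [4.9, 2.0, 1.9]
finger_gap: 12.5
```

```bash
cat >> h.py <<'E'
def table(phi0,calls,step=4,n=5,a0=0,R=50):
    P=lambda a: R*np.array([np.cos(np.radians(phi0-a)),np.sin(np.radians(phi0-a))])
    for k in range(calls):
        s=a0+k*n*step; b=P(s)
        print(s,[[10,round((P(s+j*step)-b)[1],1)+0.,round((P(s+j*step)-b)[0],1)+0.,0,0,0,0] for j in range(1,n+1)], "end",P(s+n*step).round(1))
E
python3 -c "
from h import *
table(-156.3,11)"
```

```text
0 [[10, np.float64(3.2), np.float64(-1.3), 0, 0, 0, 0], [10, np.float64(6.6), np.float64(-2.4), 0, 0, 0, 0], [10, np.float64(10.0), np.float64(-3.2), 0, 0, 0, 0], [10, np.float64(13.4), np.float64(-3.8), 0, 0, 0, 0], [10, np.float64(16.9), np.float64(-4.1), 0, 0, 0, 0]] end [-49.9  -3.2]
20 [[10, np.float64(3.5), np.float64(-0.1), 0, 0, 0, 0], [10, np.float64(7.0), np.float64(0.0), 0, 0, 0, 0], [10, np.float64(10.4), np.float64(0.4), 0, 0, 0, 0], [10, np.float64(13.9), np.float64(1.0), 0, 0, 0, 0], [10, np.float64(17.3), np.float64(1.9), 0, 0, 0, 0]] end [-48.  14.]
40 [[10, np.float64(3.3), np.float64(1.1), 0, 0, 0, 0], [10, np.float64(6.5), np.float64(2.4), 0, 0, 0, 0], [10, np.float64(9.7), np.float64(4.0), 0, 0, 0, 0], [10, np.float64(12.7), np.float64(5.7), 0, 0, 0, 0], [10, np.float64(15.6), np.float64(7.7), 0, 0, 0, 0]] end [-40.3  29.6]
60 [[10, np.float64(2.7), np.float64(2.2), 0, 0, 0, 0], [10, np.float64(5.3), np.float64(4.5), 0, 0, 0, 0], [10, np.float64(7.7), np.float64(7.0), 0, 0, 0, 0], [10, np.float64(10.0), np.float64(9.7), 0, 0, 0, 0], [10, np.float64(12.0), np.floa
[... 1356 characters left out ...]
 np.float64(-11.3), np.float64(8.1), 0, 0, 0, 0], [10, np.float64(-14.4), np.float64(9.6), 0, 0, 0, 0]] end [45.8 20.1]
180 [[10, np.float64(-3.2), np.float64(1.3), 0, 0, 0, 0], [10, np.float64(-6.6), np.float64(2.4), 0, 0, 0, 0], [10, np.float64(-10.0), np.float64(3.2), 0, 0, 0, 0], [10, np.float64(-13.4), np.float64(3.8), 0, 0, 0, 0], [10, np.float64(-16.9), np.float64(4.1), 0, 0, 0, 0]] end [49.9  3.2]
200 [[10, np.float64(-3.5), np.float64(0.1), 0, 0, 0, 0], [10, np.float64(-7.0), np.float64(0.0), 0, 0, 0, 0], [10, np.float64(-10.4), np.float64(-0.4), 0, 0, 0, 0], [10, np.float64(-13.9), np.float64(-1.0), 0, 0, 0, 0], [10, np.float64(-17.3), np.float64(-1.9), 0, 0, 0, 0]] end [ 48. -14.]
```

carry_out(
  commands=[
    [[10,3.2,-1.3,0,0,0,0],[10,6.6,-2.4,0,0,0,0],[10,10,-3.2,0,0,0,0],[10,13.4,-3.8,0,0,0,0],[10,16.9,-4.1,0,0,0,0]],
  ],
)

```text
time: 3.18
tool_pos: [470.3, 73.9, 154.6]
tcp_rot: [-179.9, 0.0, 90.0]
ft_force: [-1.6, -1.6, 8.7]
finger_gap: 12.5
```

```bash
cat >> h.py <<'E'
def ft(A,p,f):
    d=np.array(p[:2])-A; a=np.arctan2(d[1],d[0]); rad=np.array([np.cos(a),np.sin(a)]); t=np.array([rad[1],-rad[0]])
    f=np.array(f[:2]); print("ang",np.degrees(a).round(1),"r",np.hypot(*d).round(1),"push",(-f@t).round(2),"radial f",(f@rad).round(2))
E
python3 -c "
from h import *
s=r.sense(); ft([521,77],s['tool_pos'],s['ft_force']); print(s['tool_pos'],s['ft_force'])"
```

```text
ang -176.5 r 50.8 push 1.48 radial f 1.68
[470.32507644  73.92390812 154.58188424] [-1.58455743 -1.5795399   8.74965922]
```

carry_out(
  commands=[
    [[10,3.5,-0.1,0,0,0,0],[10,7,0,0,0,0,0],[10,10.4,0.4,0,0,0,0],[10,13.9,1,0,0,0,0],[10,17.3,1.9,0,0,0,0]],
  ],
)

```text
time: 3.8
tool_pos: [471.1, 91.6, 154.5]
tcp_rot: [-179.8, 0.0, 90.0]
ft_force: [-8.6, 0.6, 13.5]
finger_gap: 12.8
```

carry_out(
  commands=[
    [[10,3.3,1.1,0,0,0,0],[10,6.5,2.4,0,0,0,0],[10,9.7,4,0,0,0,0],[10,12.7,5.7,0,0,0,0],[10,15.6,7.7,0,0,0,0]],
  ],
)

```text
time: 4.42
tool_pos: [478.2, 108.3, 154.5]
tcp_rot: [-179.7, -0.1, 90.0]
ft_force: [-12.2, 5.9, 15.2]
finger_gap: 12.3
```

carry_out(
  commands=[
    [[10,2.7,2.2,0,0,0,0],[10,5.3,4.5,0,0,0,0],[10,7.7,7,0,0,0,0],[10,10,9.7,0,0,0,0],[10,12,12.6,0,0,0,0]],
  ],
)

```text
time: 5.05
tool_pos: [490.9, 121.4, 154.6]
tcp_rot: [-179.7, -0.2, 90.1]
ft_force: [-11.2, 12.0, 14.1]
finger_gap: 12.7
```

```bash
python3 -c "
from h import *
s=r.sense(); ft([521,77],s['tool_pos'],s['ft_force']); print(s['tool_pos'],s['ft_force'])"
```

```text
ang 124.1 r 53.6 push 2.54 radial f 16.28
[490.90324969 121.38737706 154.62856318] [-11.23299136  12.04831409  14.0699249 ]
```

```bash
cat >> h.py <<'E'
from scipy.optimize import least_squares
def fit(P,R=50):
    P=np.array(P); s=least_squares(lambda c: np.hypot(*(P-c).T)-R, P.mean(0)+[10,0] if R else 0); return s.x,s.fun
E
python3 -c "
from h import *
P=[(475.6,57.2),(470.3,73.9),(471.1,91.6),(478.2,108.3),(490.9,121.4)]
F=[(4.9,2),(-1.6,-1.6),(-8.6,.6),(-12.2,5.9),(-11.2,12)]
for R in (49,50,51):
  s=least_squares(lambda c: np.hypot(*(np.array(P)-c).T)-R,[521,77]); print(R,s.x,s.fun.round(2))
c=least_squares(lambda c: np.hypot(*(np.array(P)-c).T)-50,[521,77]).x
for p,f in zip(P,F): ft(c,p,f)
"
```

```text
49 [518.73444051  80.85506459] [ 0.19 -0.07 -0.17 -0.05  0.18]
50 [519.83304231  80.59326833] [ 0.04 -0.02 -0.04  0.01  0.02]
51 [520.92734481  80.33246813] [-0.11  0.03  0.09  0.07 -0.13]
ang -152.1 r 50.0 push 0.52 radial f -5.27
ang -172.3 r 50.0 push 1.37 radial f 1.8
ang 167.3 r 50.0 push 1.31 radial f 8.52
ang 146.4 r 50.0 push 1.85 radial f 13.43
ang 125.3 r 50.0 push 2.2 radial f 16.27
```

carry_out(
  commands=[
    [[10,4.7,0.5,0,0,0,0],[10,6.4,3.6,0,0,0,0],[10,7.9,6.7,0,0,0,0],[10,9.2,10,0,0,0,0],[10,10.2,13.3,0,0,0,0]],
  ],
)

```text
time: 5.68
tool_pos: [505.7, 129.3, 154.8]
tcp_rot: [-179.9, 0.0, 90.0]
ft_force: [-3.5, -0.7, 9.9]
finger_gap: 12.4
```

```bash
python3 -c "
from h import *
s=r.sense(); ft([519.8,80.6],s['tool_pos'],s['ft_force']); print(s['tool_pos'],s['ft_force'])
table(105.3,7)" | sed 's/np.float64(\([-0-9.]*\))/\1/g'
```

```text
ang 106.1 r 50.7 push 3.52 radial f 0.28
[505.74245891 129.26242254 154.78004675] [-3.46157956 -0.70661824  9.85428334]
0 [[10, 0.8, 3.4, 0, 0, 0, 0], [10, 1.4, 6.8, 0, 0, 0, 0], [10, 1.7, 10.3, 0, 0, 0, 0], [10, 1.8, 13.8, 0, 0, 0, 0], [10, 1.6, 17.3, 0, 0, 0, 0]] end [ 4.1 49.8]
20 [[10, -0.4, 3.5, 0, 0, 0, 0], [10, -1.1, 6.9, 0, 0, 0, 0], [10, -1.9, 10.3, 0, 0, 0, 0], [10, -3.1, 13.6, 0, 0, 0, 0], [10, -4.4, 16.8, 0, 0, 0, 0]] end [20.9 45.4]
40 [[10, -1.6, 3.1, 0, 0, 0, 0], [10, -3.3, 6.1, 0, 0, 0, 0], [10, -5.3, 9.0, 0, 0, 0, 0], [10, -7.5, 11.7, 0, 0, 0, 0], [10, -9.9, 14.3, 0, 0, 0, 0]] end [35.2 35.5]
60 [[10, -2.5, 2.4, 0, 0, 0, 0], [10, -5.2, 4.6, 0, 0, 0, 0], [10, -8.1, 6.6, 0, 0, 0, 0], [10, -11.1, 8.4, 0, 0, 0, 0], [10, -14.2, 10.0, 0, 0, 0, 0]] end [45.2 21.4]
80 [[10, -3.2, 1.4, 0, 0, 0, 0], [10, -6.5, 2.5, 0, 0, 0, 0], [10, -9.9, 3.5, 0, 0, 0, 0], [10, -13.3, 4.1, 0, 0, 0, 0], [10, -16.7, 4.6, 0, 0, 0, 0]] end [49.8  4.6]
100 [[10, -3.5, 0.2, 0, 0, 0, 0], [10, -7.0, 0.2, 0, 0, 0, 0], [10, -10.5, -0.1, 0, 0, 0, 0], [10, -13.9, -0.7, 0, 0, 0, 0], [10, -17.3, -1.4, 0, 0, 0, 0]] end [ 48.4 -12.7]
120 [[10, -3.3, -1.0, 0, 0, 0, 0], [10, -6.6, -2.2, 0, 0, 0, 0], [10, -9.8, -3.7, 0, 0, 0, 0], [10, -12.8, -5.4, 0, 0, 0, 0], [10, -15.8, -7.3, 0, 0, 0, 0]] end [ 41.1 -28.5]
```

carry_out(
  commands=[
    [[10,0.8,3.4,0,0,0,0],[10,1.4,6.8,0,0,0,0],[10,1.7,10.3,0,0,0,0],[10,1.8,13.8,0,0,0,0],[10,1.6,17.3,0,0,0,0]],
  ],
)

```text
time: 6.3
tool_pos: [523.0, 131.2, 154.8]
tcp_rot: [-179.9, -0.0, 90.0]
ft_force: [-4.3, 1.4, 10.4]
finger_gap: 12.2
```

carry_out(
  commands=[
    [[10,-0.4,3.5,0,0,0,0],[10,-1.1,6.9,0,0,0,0],[10,-1.9,10.3,0,0,0,0],[10,-3.1,13.6,0,0,0,0],[10,-4.4,16.8,0,0,0,0]],
  ],
)

```text
time: 6.92
tool_pos: [539.8, 127.1, 154.9]
tcp_rot: [-179.9, -0.0, 90.0]
ft_force: [-3.2, 3.2, 10.7]
finger_gap: 12.5
```

```bash
python3 -c "
from h import *
s=r.sense(); ft([519.8,80.6],s['tool_pos'],s['ft_force']); print(s['tool_pos'],s['ft_force'])"
```

```text
ang 66.7 r 50.6 push 4.17 radial f 1.71
[539.83626799 127.07760107 154.91756874] [-3.15365818  3.21836333 10.73835713]
```

carry_out(
  commands=[
    [[10,-1.6,3.1,0,0,0,0],[10,-3.3,6.1,0,0,0,0],[10,-5.3,9,0,0,0,0],[10,-7.5,11.7,0,0,0,0],[10,-9.9,14.3,0,0,0,0]],
  ],
)

```text
time: 7.55
tool_pos: [554.3, 117.4, 154.9]
tcp_rot: [-179.9, -0.1, 90.0]
ft_force: [-2.0, 4.3, 9.5]
finger_gap: 12.3
```

```bash
python3 -c "
from h import *
for i in range(4):
  s=r.sense(); ft([519.8,80.6],s['tool_pos'],s['ft_force']); print(s['tool_pos'],s['ft_force'])
  viewer.snapshot('side')"
```

```text
ang 46.8 r 50.4 push 4.37 radial f 1.76
[554.27103608 117.35668103 154.94492683] [-1.99049521  4.27275707  9.50096105]
ang 46.3 r 50.4 push 2.71 radial f 2.11
[554.59263261 117.02877917 154.96728447] [-0.50113747  3.39893618  8.30347192]
ang 46.4 r 50.4 push 2.76 radial f 1.61
[554.57753524 117.06988929 154.98750874] [-0.88778008  3.06584122  8.32846858]
ang 46.4 r 50.4 push 2.64 radial f 1.98
[554.55259359 117.07888972 154.97582223] [-0.54632024  3.24847931  9.21168965]
```

carry_out(
  commands=[
    [[10,-2.5,2.4,0,0,0,0],[10,-5.2,4.6,0,0,0,0],[10,-8.1,6.6,0,0,0,0],[10,-11.1,8.4,0,0,0,0],[10,-14.2,10,0,0,0,0]],
  ],
)

```text
time: 8.38
tool_pos: [564.5, 103.4, 155.0]
tcp_rot: [-180.0, -0.1, 90.0]
ft_force: [-1.2, 4.9, 7.6]
finger_gap: 12.4
```

```bash
python3 -c "
from h import *
for i in range(2):
  s=r.sense(); ft([519.8,80.6],s['tool_pos'],s['ft_force']); print(s['tool_pos'],s['ft_force'],s['wrist_torque'])
  if i==0:viewer.snapshot('side')"
```

```text
ang 27.0 r 50.2 push 4.89 radial f 1.17
[564.49056609 103.41312355 154.98735383] [-1.18331489  4.88528615  7.64241991] [ 0.69346133  0.18676139 -0.03670411]
ang 26.4 r 50.2 push 3.74 radial f 2.09
[564.7270069  102.91196745 154.99459379] [0.21247636 4.27637005 7.29090553] [ 0.54801165  0.05687858 -0.00655748]
```

carry_out(
  commands=[
    [[10,-3.2,1.4,0,0,0,0],[10,-6.5,2.5,0,0,0,0],[10,-9.9,3.5,0,0,0,0],[10,-13.3,4.1,0,0,0,0]],
  ],
)

```text
time: 8.93
tool_pos: [568.8, 90.3, 155.0]
tcp_rot: [180.0, -0.1, 90.0]
ft_force: [1.7, 6.8, 7.5]
finger_gap: 12.8
```

```bash
python3 -c "
from h import *
for i in range(3):
  s=r.sense(); ft([519.8,80.6],s['tool_pos'],s['ft_force']); print(s['tool_pos'],s['ft_force'],s['wrist_torque'])
  if i<2:viewer.snapshot('side')"
```

```text
ang 11.1 r 50.0 push 6.4 radial f 2.95
[568.82546956  90.26120725 155.02173698] [1.65434429 6.84971746 7.46985075] [ 1.09262511  0.02475945 -0.03829672]
ang 10.5 r 50.0 push 2.57 radial f 2.18
[568.93963242  89.69521632 155.04638064] [1.67447492 2.92493665 7.90703585] [ 0.50812188 -0.10071775 -0.00986856]
ang 10.4 r 50.0 push 2.3 radial f 0.94
[568.95127798  89.59215566 155.05030748] [0.50856583 2.43208932 6.67297531] [ 0.47848609 -0.0910882   0.03107665]
```

carry_out(
  commands=[
    [[10,-2.4,0.3,0,0,0,0],[10,-4.8,0.5,0,0,0,0],[10,-7.2,0.6,0,0,0,0]],
  ],
)

```text
time: 9.4
tool_pos: [569.7, 82.9, 155.1]
tcp_rot: [180.0, -0.1, 90.0]
ft_force: [2.1, 7.4, 6.8]
finger_gap: 12.5
```

```bash
python3 -c "
from h import *
s=r.sense(); ft([519.8,80.6],s['tool_pos'],s['ft_force']); print(s['tool_pos'],s['ft_force'],s['wrist_torque'])
R=.05;import math
"
```

```text
ang 2.7 r 49.9 push 7.24 radial f 2.49
[569.65459216  82.94942525 155.10332789] [2.14888861 7.35368935 6.81406764] [ 0.96827986 -0.18049809  0.0319537 ]
```

carry_out(
  commands=[
    [[32,0,0,0,0,0,0],[32,0,0,0,0,0,0],[32,0,0,-20,0,0,0],[32,0,0,-40,0,0,0],[32,0,0,-40,0,0,0]],
  ],
)

```text
time: 10.02
tool_pos: [571.4, 81.7, 198.1]
tcp_rot: [179.7, -0.0, 90.0]
ft_force: [-0.1, 0.2, 0.6]
finger_gap: 32.0
```

Run:
```python
from h import *
s=r.sense(); print(s['tool_pos'],s['ft_force'])
w=viewer.snapshot("wrist")[:,:,::-1]; cv2.imwrite("pics/w2.png",w)
import pickle; pickle.dump(viewer.calibration("wrist"),open("c2.pkl","wb"))
```

```text
[571.44451672  81.69500683 198.06422041] [-0.1177902   0.20661722  0.57039409]
```

View pics/w2.png

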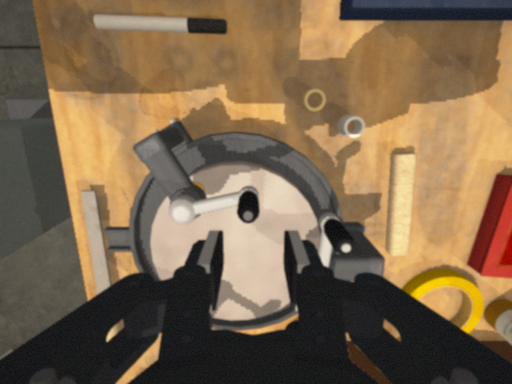

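carry_out(
  commands=[
    [[32,-14,58,0,0,0,0],[32,-14,58,0,0,0,0],[32,-14,58,20,0,0,0],[32,-14,58,40,0,0,0],[32,-14,58,40,0,0,0]],
  ],
)

```text
time: 10.7
tool_pos: [625.0, 67.9, 151.2]
tcp_rot: [-179.7, 0.0, 90.0]
ft_force: [-0.1, 0.2, 0.1]
finger_gap: 31.8
```

carry_out(
  commands=[
    [[10,0,0,0,0,0,0],[10,0,0,0,0,0,0],[10,0,0,0,0,0,0]],
  ],
)

```text
time: 11.08
tool_pos: [627.6, 67.8, 154.9]
tcp_rot: [180.0, -0.0, 90.0]
ft_force: [-0.7, 0.8, -0.5]
finger_gap: 12.2
```

Run:
```python
from h import *
import pickle; c=pickle.load(open("c2.pkl","rb")); print("K2 by w2",onz("wrist",345,246,159,c))
s=r.sense(); print(s['tool_pos'],s['ft_force'],s['finger_gap'],s['time'])
w=viewer.snapshot("wrist")[:,:,::-1]; cv2.imwrite("pics/w3.png",w[100:340,100:420])
```

```text
K2 by w2 [625.97780664  70.84741584 159.        ]
[627.63544265  67.78983572 154.93014384] [-0.67025883  0.80921694 -0.46187677] 12.206064749715267 11.075
```

View pics/w3.png

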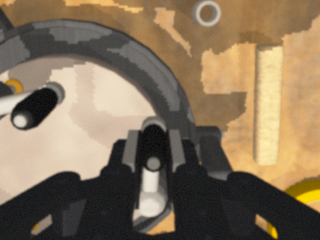

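```bash
python3 -c "
from h import *
table(88,3)" | sed 's/np.float64(\([-0-9.]*\))/\1/g'
```

```text
0 [[10, -0.2, 3.5, 0, 0, 0, 0], [10, -0.7, 6.9, 0, 0, 0, 0], [10, -1.5, 10.4, 0, 0, 0, 0], [10, -2.4, 13.7, 0, 0, 0, 0], [10, -3.6, 17.0, 0, 0, 0, 0]] end [18.7 46.4]
20 [[10, -1.4, 3.2, 0, 0, 0, 0], [10, -3.1, 6.3, 0, 0, 0, 0], [10, -4.9, 9.2, 0, 0, 0, 0], [10, -7.0, 12.1, 0, 0, 0, 0], [10, -9.2, 14.7, 0, 0, 0, 0]] end [33.5 37.2]
40 [[10, -2.4, 2.5, 0, 0, 0, 0], [10, -5.0, 4.8, 0, 0, 0, 0], [10, -7.8, 7.0, 0, 0, 0, 0], [10, -10.7, 8.9, 0, 0, 0, 0], [10, -13.7, 10.7, 0, 0, 0, 0]] end [44.1 23.5]
```

carry_out(
  commands=[
    [[10,-0.2,3.5,0,0,0,0],[10,-0.7,6.9,0,0,0,0],[10,-1.5,10.4,0,0,0,0],[10,-2.4,13.7,0,0,0,0],[10,-3.6,17,0,0,0,0]],
  ],
)

```text
time: 11.75
tool_pos: [645.1, 63.7, 154.8]
tcp_rot: [180.0, 0.0, 90.0]
ft_force: [-1.0, -1.9, 5.4]
finger_gap: 12.6
```

carry_out(
  commands=[
    [[10,-1.4,3.2,0,0,0,0],[10,-3.1,6.3,0,0,0,0],[10,-4.9,9.2,0,0,0,0],[10,-7,12.1,0,0,0,0],[10,-9.2,14.7,0,0,0,0]],
  ],
)

```text
time: 12.38
tool_pos: [659.5, 54.3, 154.8]
tcp_rot: [180.0, 0.0, 90.0]
ft_force: [-2.6, -2.0, 7.0]
finger_gap: 12.4
```

```bash
python3 -c "
from h import *
P=[(627.64,67.79)];s=r.sense();P+=[tuple(s['tool_pos'][:2])]
print(P,s['ft_force'])
ft([625.9,17.8],s['tool_pos'],s['ft_force'])"
```

```text
[(627.64, 67.79), (np.float64(659.4803996615603), np.float64(54.255168714035854))] [-2.56826622 -1.96501336  7.03418351]
ang 47.4 r 49.6 push 0.56 radial f -3.19
```

carry_out(
  commands=[
    [[10,-2.5,2.3,0,0,0,0],[10,-5.1,4.6,0,0,0,0],[10,-8,6.7,0,0,0,0],[10,-11,8.6,0,0,0,0],[10,-14,10.3,0,0,0,0]],
  ],
)

```text
time: 13.0
tool_pos: [669.7, 40.5, 154.8]
tcp_rot: [180.0, 0.0, 90.0]
ft_force: [-3.1, -1.3, 6.4]
finger_gap: 12.7
```

```bash
cat >> h.py <<'E'
def fc(P,F,g):
    P=np.array(P); s=least_squares(lambda c: np.hypot(*(P-c).T)-50,g); print(s.x.round(1),s.fun.round(2))
    for p,f in zip(P,F): ft(s.x,p,f)
    return s.x
E
python3 -c "
from h import *
s=r.sense(); p=s['tool_pos'][:2]
fc([(627.64,67.79),(645.1,63.7),(659.5,54.3),p],[(-.7,.8),(-1,-1.9),(-2.6,-2),s['ft_force'][:2]],[626,18])
table(28,8)" | sed 's/np.float64(\([-0-9.]*\))/\1/g'
```

```text
[625.2  17.9] [-0.01 -0.02  0.05 -0.03]
ang 87.2 r 50.0 push 0.74 radial f 0.76
ang 66.5 r 50.0 push 0.16 radial f -2.14
ang 46.7 r 50.1 push 0.52 radial f -3.24
ang 27.0 r 50.0 push 0.23 radial f -3.34
0 [[10, -3.1, 1.5, 0, 0, 0, 0], [10, -6.4, 2.8, 0, 0, 0, 0], [10, -9.7, 3.9, 0, 0, 0, 0], [10, -13.1, 4.8, 0, 0, 0, 0], [10, -16.5, 5.4, 0, 0, 0, 0]] end [49.5  7. ]
20 [[10, -3.5, 0.4, 0, 0, 0, 0], [10, -7.0, 0.5, 0, 0, 0, 0], [10, -10.4, 0.4, 0, 0, 0, 0], [10, -13.9, 0.0, 0, 0, 0, 0], [10, -17.4, -0.6, 0, 0, 0, 0]] end [ 48.9 -10.4]
40 [[10, -3.4, -0.8, 0, 0, 0, 0], [10, -6.7, -1.9, 0, 0, 0, 0], [10, -9.9, -3.2, 0, 0, 0, 0], [10, -13.1, -4.8, 0, 0, 0, 0], [10, -16.1, -6.5, 0, 0, 0, 0]] end [ 42.4 -26.5]
60 [[10, -2.9, -2.0, 0, 0, 0, 0], [10, -5.6, -4.1, 0, 0, 0, 0], [10, -8.2, -6.4, 0, 0, 0, 0], [10, -10.7, -8.9, 0, 0, 0, 0], [10, -12.9, -11.6, 0, 0, 0, 0]] end [ 30.8 -39.4]
80 [[10, -2.1, -2.8, 0, 0, 0, 0], [10, -3.9, -5.8, 0, 0, 0, 0], [10, -5.5, -8.9, 0, 0, 0, 0], [10, -7.0, -12.1, 0, 0, 0, 0], [10, -8.2, -15.3, 0, 0, 0, 0]] end [ 15.5 -47.6]
100 [[10, -1.0, -3.4, 0, 0, 0, 0], [10, -1.7, -6.8, 0, 0, 0, 0], [10, -2.2, -10.2, 0, 0, 0, 0], [10, -2.4, -13.7, 0, 0, 0, 0], [10, -2.4, -17.2, 0, 0, 0, 0]] end [ -1.7 -50. ]
120 [[10, 0.2, -3.5, 0, 0, 0, 0], [10, 0.7, -6.9, 0, 0, 0, 0], [10, 1.5, -10.4, 0, 0, 0, 0], [10, 2.4, -13.7, 0, 0, 0, 0], [10, 3.6, -17.0, 0, 0, 0, 0]] end [-18.7 -46.4]
140 [[10, 1.4, -3.2, 0, 0, 0, 0], [10, 3.1, -6.3, 0, 0, 0, 0], [10, 4.9, -9.2, 0, 0, 0, 0], [10, 7.0, -12.1, 0, 0, 0, 0], [10, 9.2, -14.7, 0, 0, 0, 0]] end [-33.5 -37.2]
```

carry_out(
  commands=[
    [[10,-3.1,1.5,0,0,0,0],[10,-6.4,2.8,0,0,0,0],[10,-9.7,3.9,0,0,0,0],[10,-13.1,4.8,0,0,0,0],[10,-16.5,5.4,0,0,0,0]],
  ],
)

```text
time: 13.62
tool_pos: [674.8, 24.2, 154.8]
tcp_rot: [-180.0, -0.0, 90.0]
ft_force: [-4.1, 0.9, 7.7]
finger_gap: 12.5
```

carry_out(
  commands=[
    [[10,-3.5,0.4,0,0,0,0],[10,-7,0.5,0,0,0,0],[10,-10.4,0.4,0,0,0,0],[10,-13.9,0,0,0,0,0],[10,-17.4,-0.6,0,0,0,0]],
  ],
)

```text
time: 14.25
tool_pos: [674.1, 7.3, 154.8]
tcp_rot: [-180.0, -0.0, 90.0]
ft_force: [-5.4, 1.7, 7.7]
finger_gap: 12.4
```

carry_out(
  commands=[
    [[10,-3.4,-0.8,0,0,0,0],[10,-6.7,-1.9,0,0,0,0],[10,-9.9,-3.2,0,0,0,0],[10,-13.1,-4.8,0,0,0,0],[10,-16.1,-6.5,0,0,0,0]],
  ],
)

```text
time: 14.88
tool_pos: [667.8, -8.3, 154.9]
tcp_rot: [180.0, -0.1, 90.0]
ft_force: [-3.7, 5.5, 7.2]
finger_gap: 12.5
```

```bash
python3 -c "
from h import *
fc([(627.64,67.79),(645.1,63.7),(659.5,54.3),(669.7,40.5),(674.8,24.2),(674.1,7.3),(667.8,-8.3)],[(-.7,.8),(-1,-1.9),(-2.6,-2),(-3.1,-1.3),(-4.1,.9),(-5.4,1.7),(-3.7,5.5)],[626,18])"
```

```text
[625.2  17.8] [ 0.   -0.01  0.05 -0.06  0.01  0.03 -0.01]
ang 87.2 r 50.0 push 0.74 radial f 0.76
ang 66.5 r 50.0 push 0.16 radial f -2.14
ang 46.7 r 50.1 push 0.52 radial f -3.24
ang 27.0 r 49.9 push 0.25 radial f -3.35
ang 7.3 r 50.0 push 1.41 radial f -3.95
ang -12.2 r 50.0 push 0.52 radial f -5.64
ang -31.5 r 50.0 push 2.75 radial f -6.03
```

carry_out(
  commands=[
    [[10,-2.9,-2.7,0,0,0,0],[10,-5.6,-4.8,0,0,0,0],[10,-8.2,-7.1,0,0,0,0],[10,-10.7,-9.6,0,0,0,0],[10,-12.9,-12.3,0,0,0,0]],
  ],
)

```text
time: 15.5
tool_pos: [656.3, -21.2, 155.0]
tcp_rot: [179.9, -0.1, 90.0]
ft_force: [0.3, 3.9, 4.7]
finger_gap: 12.5
```

carry_out(
  commands=[
    [[10,-2.1,-2.8,0,0,0,0],[10,-3.9,-5.8,0,0,0,0],[10,-5.5,-8.9,0,0,0,0],[10,-7,-12.1,0,0,0,0],[10,-8.2,-15.3,0,0,0,0]],
  ],
)

```text
time: 16.12
tool_pos: [641.1, -29.6, 155.1]
tcp_rot: [179.9, -0.1, 90.0]
ft_force: [2.5, 4.9, 5.6]
finger_gap: 12.0
```

carry_out(
  commands=[
    [[10,-1,-3.4,0,0,0,0],[10,-1.7,-6.8,0,0,0,0],[10,-2.2,-10.2,0,0,0,0],[10,-2.4,-13.7,0,0,0,0],[10,-2.4,-17.2,0,0,0,0]],
  ],
)

```text
time: 16.75
tool_pos: [624.3, -32.3, 155.2]
tcp_rot: [179.8, -0.0, 90.0]
ft_force: [3.8, 3.7, 3.0]
finger_gap: 12.2
```

```bash
python3 -c "
from h import *
s=r.sense();ft([625.2,17.8],s['tool_pos'],s['ft_force'])"
```

```text
ang -91.1 r 50.1 push 3.74 radial f -3.74
```

carry_out(
  commands=[
    [[10,0.2,-3.5,0,0,0,0],[10,0.7,-6.9,0,0,0,0],[10,1.5,-10.4,0,0,0,0],[10,2.4,-13.7,0,0,0,0],[10,3.6,-17,0,0,0,0]],
  ],
)

```text
time: 17.38
tool_pos: [607.5, -29.1, 155.2]
tcp_rot: [179.8, 0.0, 90.0]
ft_force: [5.8, 1.8, 3.2]
finger_gap: 12.1
```

carry_out(
  commands=[
    [[10,1.3,-2.9,0,0,0,0],[10,2.8,-5.7,0,0,0,0],[10,4.4,-8.4,0,0,0,0],[10,6.2,-11,0,0,0,0],[10,8.1,-13.4,0,0,0,0]],
  ],
)

```text
time: 18.0
tool_pos: [594.1, -21.6, 155.2]
tcp_rot: [179.8, 0.1, 90.0]
ft_force: [5.0, -1.4, 2.4]
finger_gap: 12.4
```

```bash
python3 -c "
from h import *
s=r.sense();ft([625.2,17.8],s['tool_pos'],s['ft_force'])
fc([(656.3,-21.2),(641.1,-29.6),(624.3,-32.3),s['tool_pos'][:2]],[(.3,3.9),(2.5,4.9),(3.8,3.7),s['ft_force'][:2]],[625,18])"
```

```text
ang -128.3 r 50.2 push 4.78 radial f -2.0
[625.   17.7] [-0.02  0.    0.03 -0.02]
ang -51.2 r 50.0 push 2.68 radial f -2.85
ang -71.2 r 50.0 push 3.95 radial f -3.83
ang -90.8 r 50.0 push 3.75 radial f -3.75
ang -128.1 r 50.0 push 4.78 radial f -1.99
```

carry_out(
  commands=[
    [[10,0.6,-0.7,0,0,0,0],[10,1.1,-1.4,0,0,0,0],[10,1.7,-2,0,0,0,0],[10,2.3,-2.6,0,0,0,0],[10,2.9,-3.3,0,0,0,0]],
  ],
)

```text
time: 18.62
tool_pos: [590.9, -18.9, 155.2]
tcp_rot: [179.8, 0.1, 90.0]
ft_force: [5.9, -2.5, 3.0]
finger_gap: 12.7
```

```bash
python3 -c "
from h import *
for i in range(3):
  s=r.sense();ft([625.2,17.8],s['tool_pos'],s['ft_force']);print(s['wrist_torque'],s['qd'].round(2))
  if i<2:viewer.snapshot('side')"
```

```text
ang -133.0 r 50.2 push 6.02 radial f -2.24
[-0.31860884 -1.00863484 -0.03278335] [ 0.39 -0.89  0.93  0.05 -0.28  0.42]
ang -133.1 r 50.2 push 5.16 radial f -3.23
[-0.26305927 -0.91720926 -0.03892846] [-0.01  0.1  -0.04  0.03  0.05 -0.08]
ang -133.1 r 50.2 push 4.96 radial f -1.92
[-0.25084221 -0.92739098 -0.02481003] [-0.15  0.14 -0.06  0.07  0.14 -0.05]
```

carry_out(
  commands=[
    [[32,0,0,0,0,0,0],[32,0,0,0,0,0,0],[32,0,0,-20,0,0,0],[32,0,0,-40,0,0,0],[32,0,0,-40,0,0,0]],
  ],
)

```text
time: 19.35
tool_pos: [591.1, -18.3, 198.1]
tcp_rot: [179.7, 0.0, 90.0]
ft_force: [-0.0, -0.4, -0.5]
finger_gap: 32.0
```

carry_out(
  commands=[
    [[32,-53,-29,0,0,0,0],[32,-53,-29,0,0,0,0],[32,-53,-29,0,0,0,0]],
  ],
)

```text
time: 19.73
tool_pos: [560.3, -71.1, 194.4]
tcp_rot: [180.0, -0.0, 89.9]
ft_force: [0.4, -0.1, 0.2]
finger_gap: 32.2
```

Run:
```python
from h import *
s=r.sense(); print(s['tool_pos'],s['ft_force'])
c=viewer.calibration("wrist")
w=viewer.snapshot("wrist")[:,:,::-1]; cv2.imwrite("pics/w4.png",w)
pr=lambda p:cv2.projectPoints(np.array([p],float),c['rvec'],c['tvec'],c['camera_matrix'],None)[0].ravel()
print(pr((561.4,-70.9,159)),pr((562,-70.9,125)))
```

```text
[560.25515264 -71.11372179 194.36634224] [ 0.38751023 -0.12731579  0.24738367]
[255.25162105 230.58281773] [255.73481662 210.68787649]
```

View pics/w4.png

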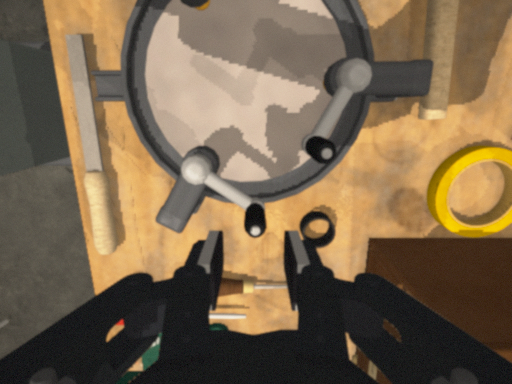

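carry_out(
  commands=[
    [[32,0,1,20,0,0,0],[32,0,1,40,0,0,0],[32,0,1,40,0,0,0],[32,0,1,40,0,0,0]],
  ],
)

```text
time: 20.27
tool_pos: [561.2, -70.8, 153.9]
tcp_rot: [-179.9, -0.0, 90.0]
ft_force: [0.6, 0.8, 0.4]
finger_gap: 31.7
```

carry_out(
  commands=[
    [[10,0,0,0,0,0,0],[10,0,0,0,0,0,0],[10,0,0,0,0,0,0]],
  ],
)

```text
time: 20.65
tool_pos: [561.6, -71.0, 155.1]
tcp_rot: [179.9, -0.0, 90.0]
ft_force: [-3.9, 2.2, 6.2]
finger_gap: 12.3
```

```bash
python3 -c "
from h import *
table(-36,8)" | sed 's/np.float64(\([-0-9.]*\))/\1/g'
```

```text
0 [[10, -2.8, -2.1, 0, 0, 0, 0], [10, -5.3, -4.5, 0, 0, 0, 0], [10, -7.8, -7.0, 0, 0, 0, 0], [10, -10.0, -9.7, 0, 0, 0, 0], [10, -12.1, -12.5, 0, 0, 0, 0]] end [ 28.  -41.5]
20 [[10, -1.8, -3.0, 0, 0, 0, 0], [10, -3.5, -6.0, 0, 0, 0, 0], [10, -4.9, -9.2, 0, 0, 0, 0], [10, -6.1, -12.5, 0, 0, 0, 0], [10, -7.1, -15.9, 0, 0, 0, 0]] end [ 12.1 -48.5]
40 [[10, -0.7, -3.4, 0, 0, 0, 0], [10, -1.2, -6.9, 0, 0, 0, 0], [10, -1.5, -10.4, 0, 0, 0, 0], [10, -1.5, -13.8, 0, 0, 0, 0], [10, -1.2, -17.3, 0, 0, 0, 0]] end [ -5.2 -49.7]
60 [[10, 0.5, -3.5, 0, 0, 0, 0], [10, 1.2, -6.9, 0, 0, 0, 0], [10, 2.2, -10.2, 0, 0, 0, 0], [10, 3.4, -13.5, 0, 0, 0, 0], [10, 4.8, -16.7, 0, 0, 0, 0]] end [-21.9 -44.9]
80 [[10, 1.6, -3.1, 0, 0, 0, 0], [10, 3.5, -6.0, 0, 0, 0, 0], [10, 5.5, -8.9, 0, 0, 0, 0], [10, 7.8, -11.5, 0, 0, 0, 0], [10, 10.2, -14.0, 0, 0, 0, 0]] end [-36.  -34.7]
100 [[10, 2.6, -2.3, 0, 0, 0, 0], [10, 5.3, -4.5, 0, 0, 0, 0], [10, 8.2, -6.4, 0, 0, 0, 0], [10, 11.3, -8.2, 0, 0, 0, 0], [10, 14.4, -9.7, 0, 0, 0, 0]] end [-45.7 -20.3]
120 [[10, 3.2, -1.3, 0, 0, 0, 0], [10, 6.6, -2.4, 0, 0, 0, 0], [10, 9.9, -3.2, 0, 0, 0, 0], [10, 13.4, -3.8, 0, 0, 0, 0], [10, 16.8, -4.2, 0, 0, 0, 0]] end [-49.9  -3.5]
140 [[10, 3.5, -0.1, 0, 0, 0, 0], [10, 7.0, 0.0, 0, 0, 0, 0], [10, 10.4, 0.4, 0, 0, 0, 0], [10, 13.9, 1.0, 0, 0, 0, 0], [10, 17.3, 1.8, 0, 0, 0, 0]] end [-48.1  13.8]
```

carry_out(
  commands=[
    [[10,-2.8,-2.1,0,0,0,0],[10,-5.3,-4.5,0,0,0,0],[10,-7.8,-7,0,0,0,0],[10,-10,-9.7,0,0,0,0],[10,-12.1,-12.5,0,0,0,0]],
  ],
)

```text
time: 21.28
tool_pos: [549.3, -83.4, 155.1]
tcp_rot: [179.9, 0.0, 90.0]
ft_force: [0.2, 2.8, 5.0]
finger_gap: 12.2
```

carry_out(
  commands=[
    [[10,-1.8,-3,0,0,0,0],[10,-3.5,-6,0,0,0,0],[10,-4.9,-9.2,0,0,0,0],[10,-6.1,-12.5,0,0,0,0],[10,-7.1,-15.9,0,0,0,0]],
  ],
)

```text
time: 21.9
tool_pos: [533.7, -90.8, 155.2]
tcp_rot: [179.9, 0.0, 90.0]
ft_force: [2.8, 0.0, 5.1]
finger_gap: 12.3
```

```bash
python3 -c "
from h import *
s=r.sense();print(s['tool_pos'],s['ft_force']);ft([521,-42],s['tool_pos'],s['ft_force'])"
```

```text
[533.7114643  -90.77201792 155.19076837] [2.83918378 0.00525525 5.09046392]
ang -75.4 r 50.4 push 2.75 radial f 0.71
```

carry_out(
  commands=[
    [[10,-0.7,-3.4,0,0,0,0],[10,-1.2,-6.9,0,0,0,0],[10,-1.5,-10.4,0,0,0,0],[10,-1.5,-13.8,0,0,0,0],[10,-1.2,-17.3,0,0,0,0]],
  ],
)

```text
time: 22.52
tool_pos: [516.6, -92.4, 155.3]
tcp_rot: [179.8, 0.1, 90.0]
ft_force: [2.8, -2.5, 5.8]
finger_gap: 12.3
```

```bash
python3 -c "
from h import *
s=r.sense()
fc([(561.6,-71),(549.3,-83.4),(533.7,-90.8),s['tool_pos'][:2]],[(-3.9,2.2),(.2,2.8),(2.8,0),s['ft_force'][:2]],[521,-42])
for i in range(3): viewer.snapshot('side');s=r.sense();ft([521,-42],s['tool_pos'],s['ft_force'])
table(-96,2,2)" | sed 's/np.float64(\([-0-9.]*\))/\1/g'
```

```text
[520.5 -42.6] [ 0.   -0.01  0.01 -0.01]
ang -34.7 r 50.0 push -0.41 radial f -4.46
ang -54.8 r 50.0 push 1.78 radial f -2.17
ang -74.7 r 50.0 push 2.7 radial f 0.74
ang -94.4 r 50.0 push 3.01 radial f 2.23
ang -95.4 r 50.6 push 2.7 radial f 3.02
ang -95.4 r 50.6 push 1.08 radial f 1.92
ang -95.4 r 50.6 push 1.29 radial f 1.62
0 [[10, 0.2, -1.7, 0, 0, 0, 0], [10, 0.5, -3.5, 0, 0, 0, 0], [10, 0.8, -5.2, 0, 0, 0, 0], [10, 1.2, -6.9, 0, 0, 0, 0], [10, 1.7, -8.6, 0, 0, 0, 0]] end [-13.8 -48.1]
10 [[10, 0.5, -1.7, 0, 0, 0, 0], [10, 1.1, -3.3, 0, 0, 0, 0], [10, 1.7, -4.9, 0, 0, 0, 0], [10, 2.4, -6.6, 0, 0, 0, 0], [10, 3.1, -8.1, 0, 0, 0, 0]] end [-21.9 -44.9]
```

carry_out(
  commands=[
    [[10,0.2,-1.7,0,0,0,0],[10,0.5,-3.5,0,0,0,0],[10,0.8,-5.2,0,0,0,0],[10,1.2,-6.9,0,0,0,0],[10,1.7,-8.6,0,0,0,0]],
  ],
)

```text
time: 23.3
tool_pos: [508.0, -91.0, 155.3]
tcp_rot: [179.8, 0.1, 90.0]
ft_force: [3.2, -4.1, 6.3]
finger_gap: 12.4
```

carry_out(
  commands=[
    [[10,0.5,-1.7,0,0,0,0],[10,1.1,-3.3,0,0,0,0],[10,1.7,-4.9,0,0,0,0],[10,2.4,-6.6,0,0,0,0],[10,3.1,-8.1,0,0,0,0]],
  ],
)

```text
time: 23.92
tool_pos: [499.8, -88.1, 155.4]
tcp_rot: [179.8, 0.2, 90.0]
ft_force: [2.7, -4.9, 6.2]
finger_gap: 12.3
```

```bash
python3 -c "
from h import *
A=[520.5,-42.6]
s=r.sense();ft(A,s['tool_pos'],s['ft_force'])
table(-116,10,2)" | sed 's/np.float64(\([-0-9.]*\))/\1/g'
```

```text
ang -114.4 r 50.0 push 4.48 radial f 3.4
0 [[10, 0.8, -1.6, 0, 0, 0, 0], [10, 1.6, -3.1, 0, 0, 0, 0], [10, 2.5, -4.6, 0, 0, 0, 0], [10, 3.5, -6.0, 0, 0, 0, 0], [10, 4.5, -7.5, 0, 0, 0, 0]] end [-29.4 -40.5]
10 [[10, 1.1, -1.4, 0, 0, 0, 0], [10, 2.1, -2.8, 0, 0, 0, 0], [10, 3.3, -4.1, 0, 0, 0, 0], [10, 4.5, -5.3, 0, 0, 0, 0], [10, 5.7, -6.6, 0, 0, 0, 0]] end [-36.  -34.7]
20 [[10, 1.3, -1.2, 0, 0, 0, 0], [10, 2.6, -2.3, 0, 0, 0, 0], [10, 3.9, -3.4, 0, 0, 0, 0], [10, 5.3, -4.5, 0, 0, 0, 0], [10, 6.8, -5.5, 0, 0, 0, 0]] end [-41.5 -28. ]
30 [[10, 1.5, -1.0, 0, 0, 0, 0], [10, 3.0, -1.8, 0, 0, 0, 0], [10, 4.5, -2.7, 0, 0, 0, 0], [10, 6.0, -3.5, 0, 0, 0, 0], [10, 7.6, -4.2, 0, 0, 0, 0]] end [-45.7 -20.3]
40 [[10, 1.6, -0.7, 0, 0, 0, 0], [10, 3.2, -1.3, 0, 0, 0, 0], [10, 4.9, -1.9, 0, 0, 0, 0], [10, 6.6, -2.4, 0, 0, 0, 0], [10, 8.2, -2.8, 0, 0, 0, 0]] end [-48.5 -12.1]
50 [[10, 1.7, -0.4, 0, 0, 0, 0], [10, 3.4, -0.7, 0, 0, 0, 0], [10, 5.1, -1.0, 0, 0, 0, 0], [10, 6.9, -1.2, 0, 0, 0, 0], [10, 8.6, -1.4, 0, 0, 0, 0]] end [-49.9  -3.5]
60 [[10, 1.7, -0.1, 0, 0, 0, 0], [10, 3.5, -0.1, 0, 0, 0, 0], [10, 5.2, -0.1, 0, 0, 0, 0], [10, 7.0, 0.0, 0, 0, 0, 0], [10, 8.7, 0.2, 0, 0, 0, 0]] end [-49.7   5.2]
70 [[10, 1.7, 0.2, 0, 0, 0, 0], [10, 3.5, 0.5, 0, 0, 0, 0], [10, 5.2, 0.8, 0, 0, 0, 0], [10, 6.9, 1.2, 0, 0, 0, 0], [10, 8.6, 1.7, 0, 0, 0, 0]] end [-48.1  13.8]
80 [[10, 1.7, 0.5, 0, 0, 0, 0], [10, 3.3, 1.1, 0, 0, 0, 0], [10, 4.9, 1.7, 0, 0, 0, 0], [10, 6.6, 2.4, 0, 0, 0, 0], [10, 8.1, 3.1, 0, 0, 0, 0]] end [-44.9  21.9]
90 [[10, 1.6, 0.8, 0, 0, 0, 0], [10, 3.1, 1.6, 0, 0, 0, 0], [10, 4.6, 2.5, 0, 0, 0, 0], [10, 6.0, 3.5, 0, 0, 0, 0], [10, 7.5, 4.5, 0, 0, 0, 0]] end [-40.5  29.4]
```

carry_out(
  commands=[
    [[10,0.8,-1.6,0,0,0,0],[10,1.6,-3.1,0,0,0,0],[10,2.5,-4.6,0,0,0,0],[10,3.5,-6,0,0,0,0],[10,4.5,-7.5,0,0,0,0]],
  ],
)

```text
time: 24.55
tool_pos: [492.2, -83.8, 155.4]
tcp_rot: [179.9, 0.2, 90.0]
ft_force: [2.1, -5.8, 6.4]
finger_gap: 12.6
```

carry_out(
  commands=[
    [[10,1.1,-1.4,0,0,0,0],[10,2.1,-2.8,0,0,0,0],[10,3.3,-4.1,0,0,0,0],[10,4.5,-5.3,0,0,0,0],[10,5.7,-6.6,0,0,0,0]],
  ],
)

```text
time: 25.18
tool_pos: [485.4, -78.2, 155.4]
tcp_rot: [179.9, 0.2, 90.0]
ft_force: [0.3, -7.4, 7.5]
finger_gap: 12.5
```

carry_out(
  commands=[
    [[10,1.3,-1.2,0,0,0,0],[10,2.6,-2.3,0,0,0,0],[10,3.9,-3.4,0,0,0,0],[10,5.3,-4.5,0,0,0,0],[10,6.8,-5.5,0,0,0,0]],
  ],
)

```text
time: 25.8
tool_pos: [479.6, -71.4, 155.4]
tcp_rot: [179.9, 0.2, 90.0]
ft_force: [-1.4, -6.7, 9.0]
finger_gap: 12.4
```

carry_out(
  commands=[
    [[10,1.5,-1,0,0,0,0],[10,3,-1.8,0,0,0,0],[10,4.5,-2.7,0,0,0,0],[10,6,-3.5,0,0,0,0],[10,7.6,-4.2,0,0,0,0]],
  ],
)

```text
time: 26.42
tool_pos: [475.3, -63.9, 155.4]
tcp_rot: [179.9, 0.2, 90.0]
ft_force: [-2.8, -6.9, 10.2]
finger_gap: 12.4
```

```bash
python3 -c "
from h import *
s=r.sense();ft([520.5,-42.6],s['tool_pos'],s['ft_force']);print(s['wrist_torque'],s['ft_force'])"
```

```text
ang -154.8 r 50.0 push 5.06 radial f 5.42
[-1.24852874  0.51935948  0.00245341] [-2.75054887 -6.88799521 10.23907283]
```

carry_out(
  commands=[
    [[10,1.6,-0.7,0,0,0,0],[10,3.2,-1.3,0,0,0,0],[10,4.9,-1.9,0,0,0,0],[10,5.7,-2.2,0,0,0,0],[10,6.6,-2.4,0,0,0,0]],
  ],
)

```text
time: 27.05
tool_pos: [472.7, -57.3, 155.4]
tcp_rot: [180.0, 0.2, 90.0]
ft_force: [-4.3, -7.9, 11.0]
finger_gap: 12.1
```

```bash
python3 -c "
from h import *
for i in range(4):
  s=r.sense();ft([520.5,-42.6],s['tool_pos'],s['ft_force']);print(s['wrist_torque'],s['ft_force'])
  if i<3: viewer.snapshot('side')"
```

```text
ang -162.9 r 50.0 push 6.28 radial f 6.4
[-1.24634203  0.76206212  0.01303917] [-4.27249586 -7.88503475 11.00485627]
ang -163.0 r 50.0 push 4.8 radial f 6.78
[-1.13875183  0.80777067 -0.02653747] [-5.08155503 -6.57341271 10.89500338]
ang -163.0 r 50.0 push 4.49 radial f 6.77
[-1.09958307  0.73968417  0.01193109] [-5.16503769 -6.26853628 11.07984572]
ang -163.0 r 50.0 push 4.89 radial f 5.73
[-1.1388864   0.7190446  -0.01838621] [-4.05740603 -6.35305978 10.91056733]
```

carry_out(
  commands=[
    [[10,1.4,-0.3,0,0,0,0],[10,2.7,-0.7,0,0,0,0],[10,4.1,-0.9,0,0,0,0],[10,5.5,-1.2,0,0,0,0],[10,6.8,-1.4,0,0,0,0]],
  ],
)

```text
time: 27.82
tool_pos: [471.1, -50.4, 155.4]
tcp_rot: [-180.0, 0.2, 90.0]
ft_force: [-5.8, -7.0, 11.9]
finger_gap: 12.6
```

```bash
python3 -c "
from h import *
for i in range(3):
  s=r.sense();ft([520.5,-42.6],s['tool_pos'],s['ft_force']);print(s['wrist_torque'],s['ft_force'])
  if i<2: viewer.snapshot('side')"
```

```text
ang -171.0 r 50.0 push 5.99 radial f 6.81
[-1.16338986  0.97417775  0.00671743] [-5.79007569 -6.98419518 11.93953148]
ang -171.2 r 50.0 push 5.47 radial f 7.31
[-1.05504469  0.92877479  0.01180221] [-6.38196606 -6.52425814 11.2418458 ]
ang -171.2 r 50.0 push 4.58 radial f 5.8
[-1.03189226  0.94559897 -0.0023856 ] [-5.02545892 -5.4162329  13.18908542]
```

carry_out(
  commands=[
    [[10,1.3,-0.2,0,0,0,0],[10,2.6,-0.3,0,0,0,0],[10,3.9,-0.4,0,0,0,0],[10,5.2,-0.5,0,0,0,0]],
  ],
)

```text
time: 28.42
tool_pos: [470.5, -45.0, 155.4]
tcp_rot: [-180.0, 0.2, 90.0]
ft_force: [-6.7, -6.3, 13.2]
finger_gap: 12.2
```

```bash
python3 -c "
from h import *
for i in range(3):
  s=r.sense();ft([520.5,-42.6],s['tool_pos'],s['ft_force']);print(s['wrist_torque'],s['ft_force'])
  if i<2: viewer.snapshot('side')"
```

```text
ang -177.3 r 50.0 push 5.94 radial f 7.04
[-0.94301756  1.03362462  0.02101968] [-6.74536847 -6.26826007 13.195098  ]
ang -177.4 r 50.0 push 5.28 radial f 7.14
[-0.92932523  1.02780228  0.03443681] [-6.89220353 -5.59325479 13.62923117]
ang -177.4 r 50.0 push 5.19 radial f 7.06
[-0.82366133  1.02270117  0.06287288] [-6.81958705 -5.5027373  13.04678661]
```

carry_out(
  commands=[
    [[24,0,0,0,0,0,0],[24,0,0,0,0,0,0],[10,0,0,0,0,0,0],[10,0,0,0,0,0,0],[10,0,0,0,0,0,0]],
  ],
)

```text
time: 29.15
tool_pos: [471.2, -43.3, 153.9]
tcp_rot: [179.9, -0.0, 90.0]
ft_force: [5.1, 0.6, -3.4]
finger_gap: 12.6
```

```bash
python3 -c "
from h import *
for i in range(3):
  s=r.sense();ft([520.5,-42.6],s['tool_pos'],s['ft_force']);print(s['tool_pos'],s['wrist_torque'],s['ft_force'])
  if i<2: viewer.snapshot('side')"
```

```text
ang -179.1 r 49.3 push -0.55 radial f -5.09
[471.24612424 -43.34921192 153.93759608] [ 0.02696309 -0.72743849  0.06730781] [ 5.08318123  0.62849544 -3.37789718]
ang -179.1 r 49.2 push -0.14 radial f -4.66
[471.26251295 -43.34294193 153.94592349] [ 0.03246208 -0.82900579  0.00301947] [ 4.66033171  0.20944123 -4.30708275]
ang -179.1 r 49.2 push 0.76 radial f -4.61
[471.2740029  -43.33783762 153.95068431] [ 0.01478783 -0.79630678  0.05524848] [ 4.62521604 -0.69165578 -3.58193189]
```

carry_out(
  commands=[
    [[10,0.8,0,0,0,0,0],[10,1.6,0,0,0,0,0],[10,2.4,0,0,0,0,0],[10,3.2,0.1,0,0,0,0]],
  ],
)

```text
time: 29.75
tool_pos: [470.8, -40.4, 153.9]
tcp_rot: [-180.0, 0.0, 90.0]
ft_force: [3.9, -3.0, -4.1]
finger_gap: 12.2
```

```bash
python3 -c "
from h import *
for i in range(3):
  s=r.sense();ft([520.5,-42.6],s['tool_pos'],s['ft_force']);print(s['tool_pos'],s['wrist_torque'],s['ft_force'])
  if i<2: viewer.snapshot('side')"
```

```text
ang 177.5 r 49.8 push 2.87 radial f -4.06
[470.768677   -40.41554715 153.94278947] [-0.45399171 -0.61221453  0.00651482] [ 3.93410955 -3.04767244 -4.13431248]
ang 177.4 r 49.8 push 2.0 radial f -4.36
[470.75426621 -40.31923743 153.98767873] [-0.39698597 -0.64720111  0.09684295] [ 4.26517778 -2.19944453 -5.53982846]
ang 177.4 r 49.8 push 2.53 radial f -4.35
[470.75520496 -40.31164712 153.98308216] [-0.31400668 -0.62541776  0.02314522] [ 4.22701585 -2.73094695 -4.48640242]
```

carry_out(
  commands=[
    [[32,0,0,0,0,0,0],[32,0,0,0,0,0,0],[32,0,0,-30,0,0,0],[32,-40,50,-90,0,0,0],[32,-40,70,-100,0,0,0]],
  ],
)

```text
time: 30.48
tool_pos: [542.1, -81.3, 256.9]
tcp_rot: [179.9, 0.0, 90.0]
ft_force: [0.4, 0.2, -0.4]
finger_gap: 31.8
```

carry_out(
  commands=[
    [[32,0,15,0,0,0,0],[32,0,15,0,0,0,0],[32,0,15,0,0,0,0]],
  ],
)

```text
time: 30.85
tool_pos: [555.0, -80.0, 253.6]
tcp_rot: [-179.9, -0.0, 90.0]
ft_force: [0.3, 0.3, -0.4]
finger_gap: 32.3
```

Run:
```python
from h import *
s=r.sense(); print(s['tool_pos'],s['ft_force'])
c=viewer.calibration("wrist")
import pickle; pickle.dump(c,open("c5.pkl","wb"))
w=viewer.snapshot("wrist")[:,:,::-1]; cv2.imwrite("pics/w5.png",w)
pr=lambda p:cv2.projectPoints(np.array([p],float),c['rvec'],c['tvec'],c['camera_matrix'],None)[0].ravel()
for A,a in (((519.8,80.6),2.4),((625.2,19.3),-133.1),((520.5,-42.6),-178)):
    a=np.radians(a);print(pr((A[0]+50*np.cos(a),A[1]+50*np.sin(a),159)).round(1))
z=cv2.resize(w[60:330,110:410],(660,594),interpolation=cv2.INTER_CUBIC); cv2.imwrite("pics/w5z.png",z)
```

```text
[555.04254698 -79.96346656 253.59783065] [ 0.2675144   0.27407847 -0.37257097]
[277.3 -49.2]
[303.7 116.6]
[139.8 154.2]
```

View pics/w5z.png

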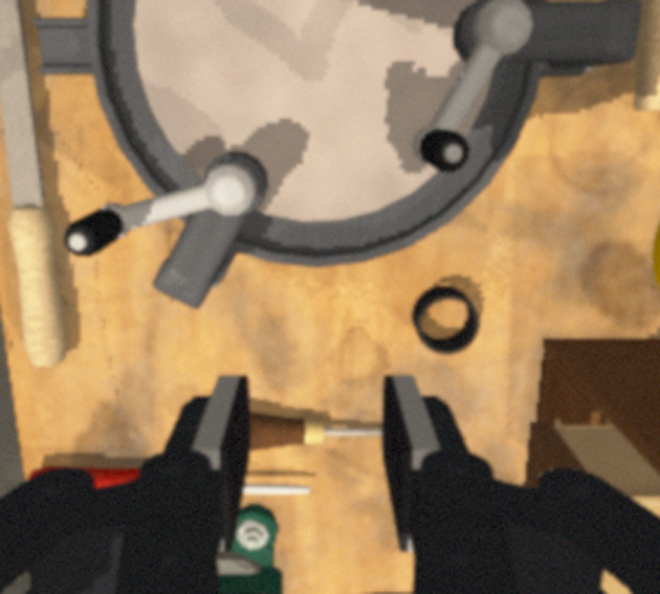

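Run:
```python
from h import *
import pickle; c=pickle.load(open("c5.pkl","rb"))
f=lambda x,y,z:onz("wrist",110+x/2.2,60+y/2.2,z,c)[:2]
for n,k,h,A in (("2",(454,152),(507,25),(625.2,19.3)),("3",(78,242),(232,188),(520.5,-42.6))):
    K=f(*k,159);print(n,"K",K.round(1),[ (z,f(*h,z).round(1),np.degrees(np.arctan2(*(K-f(*h,z))[::-1])).round(1)) for z in(118,124,130)],"vsA",(K-A).round(1),np.hypot(*(K-A)).round(1),np.degrees(np.arctan2(*(K-A)[::-1])).round(1))
c=pickle.load(open("c1.pkl","rb"))
for n,k,h in (("2",(464,187),(415,307)),("3",(267,541),(177,434))):
    g=lambda p,z:onz("wrist",130+p[0]/2.0667,20+p[1]/2.0667,z,c)[:2]
    print(n,g(k,159).round(1),g(h,124).round(1))
c=pickle.load(open("c2.pkl","rb"))
K=onz("wrist",250,212,159,c)[:2]; print("1",K, K-[519.8,80.6], onz("wrist",183,210,124,c)[:2])
```

```text
2 K [600.7 -26. ] [(118, array([626.1,  17.4]), np.float64(-120.5)), (124, array([624.5,  16.7]), np.float64(-119.2)), (130, array([622.8,  16.1]), np.float64(-117.8))] vsA [-24.5 -45.3] 51.5 -118.5
3 K [473.5 -56.3] [(118, array([521.7, -43.1]), np.float64(-164.6)), (124, array([522.5, -42.3]), np.float64(-164.0)), (130, array([523.3, -41.6]), np.float64(-163.5))] vsA [-47.  -13.7] 49.0 -163.7
2 [627.6  67. ] [623.5  18.1]
3 [561.4 -70.9] [521.9 -39.4]
1 [568.85975894  92.66902175] [49.05975894 12.06902175] [521.41337423  81.34496228]
```

```bash
python3 -c "
from h import *
print(r.sense()['ft_force'], r.hand_in())"
```

```text
the job is handed in; nothing more can be done
[-0.81802798 -0.08411275  0.07871505] None
```

I tightened the three screws one after another in the required order and handed the job in at about 31 s, with the arm clear of everything. I could not measure the clamp force on the stone directly, so whether all three are inside 61–85 N is an estimate.

I gripped each knob and turned it round its circle. The bite is taken from the angle where the push rose towards 3.5 N. The final angles come from the wrist pictures after release.

| Screw | Bite (approx.) | Knob at the end | Turn past the bite | Push on the last moving reading |
|---|---|---|---|---|
| Clamp 1 | 106–115° | 14° (coarse, from a picture taken right after its release) | about 95° | 7.2 N |
| Clamp 2 | −40° | −118° | about 80° | 6.0 N |
| Clamp 3 | −80 to −90° | −164° | about 75–85° | 5.9–6.3 N on the original grip |

**Checks that disagreed:**
- **Push at the end:** clamps 2 and 3 read about 6 N, not the roughly 8 N expected a quarter turn past the bite.
- **Knob positions:** the pictures showed knobs 1, 2 and 3 lying about 11°, 15° and 18° behind the tool. The knobs probably crept in the pads, which may also explain the low push readings.
- **Regrip of clamp 3:** I regripped it for a better reading and pushed about 3 mm more. The push read only 2.9 N, so the pads probably slipped on the knob.
- **Margins:** clamp 3 is the least certain. By push alone, clamps 2 and 3 could be short of the window. I did not go back to clamp 2, because retightening it after clamp 3 could have broken the order of the steps.

No tools were touched as far as I could see, but the last picture does not show all of them. I did not measure the stone's position.

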